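Press the test gauge onto the fluid dock's tilted port

TASK

Lift the canister by its handle off the dock's stand and set it down upright in the middle of the white pad. Then take the test gauge out of its cup and push it, mouth first and square to the leaning port, onto the port's ball head until it snaps fully home, and keep pushing so that the port sinks into its block against its spring, most of the way or all of it. Finish like that, still gripping the gauge and holding the port pressed in; leave the tube rack, tip box and wash bottle where they are.

Things in the scene. Friction and masses are not known exactly. Their poses are not given: they have to be found in the camera images.
- dock: Fixed fluid dock, grey base 205 x 116 x 12 mm. Origin on the bench, z up. Stand centred at x = -62 mm, 98 mm square, top at z = 42 mm, rim 6 mm higher (90 mm inside). Behind it (+x) a pedestal 64 mm wide carries a white block; its 56 x 64 mm top face leans 30 deg, facing up and towards the stand (-x). The port stands square on that face, from its middle (x = 20, y = 0, z = 85 mm).
- port_head (a point): Centre of the port's 14 mm ball head. The port is a steel nipple, stem 8 mm thick, head centre 36 mm above the leaning face along the stem (28 mm when fully pressed in). z axis = stem axis, out of the block, 30 degrees from vertical towards the stand (dock's -x): the canister on its stand blocks the way.
- port (a joint): How far the port is pressed into its block along its axis, m: 0 = standing out, 0.008 = fully in. A spring pushes it out with 7 N at 0 and 15 N at 0.008.
- canister: Closed white square canister, 84 x 84 mm, body 110 mm high, 0.3 to 0.65 kg, with an arch handle on top. Origin at the centre of its underside, z up. Starts on the dock's stand.
- canister_handle (a point): Middle of the canister's handle bar, 145 mm above the canister's underside. The bar runs along y, 80 mm long, 14 mm wide (x) and 12 mm high; 29 mm free beneath it; posts 10 mm thick under both ends leave 60 mm free between them. A cap 22 mm across and 8 mm high sits on the body's top at x = 26, y = 24 mm.
- pad: Fixed white square plastic pad, 180 x 180 mm, 4 mm thick, flat on the bench to one side of the dock (left or right). Origin at the centre of its underside.
- holder: Fixed dark round cup on the bench in which the gauge stands, on the other side of the dock from the pad: 60 mm across at the foot, 46 mm at the rim, 20 mm high, inner floor 6 mm above the bench; mouth 38 mm across. Origin at the centre of its underside.
- gauge: Loose test gauge, 94 mm long, 0.2 kg, standing mouth down in the cup. Origin at the mouth's centre, z along it to the grip end (up as it stands). Steel bell 32 mm across, bore 24 mm at the mouth narrowing to 16 mm at z = 10; sleeve 33 mm across at z = 11 to 25; neck 26 mm; black flat-sided grip z = 42 to 94, 36 mm in x, 30 mm in y; dial 4 mm proud on its +x side.
- gauge_seat (a point): Point on the gauge's axis 23.5 mm inside its mouth (gauge z = 23.5 mm), axes as the gauge: the port's ball head centre lies here when snapped fully home. Three sprung balls in the bore, 17 mm from the mouth, snap behind the head; pushing on takes about 5 N. Any turn about the axis fits.
- tube_rack: Bystander: loose white tube rack, 80 x 160 x 58 mm with four capped tubes up to 94 mm high. Origin at the centre of its underside.
- tip_box: Bystander: loose blue box of pipette tips, 85 x 120 x 59 mm. Origin at the centre of its underside.
- wash_bottle: Bystander: loose white bottle, 64 mm across, 130 mm high. Origin at the centre of its underside.
There are look-alikes about, which are no part of the job. Of the things like the gauge, leave any that is purple; of the rest the smaller one is meant. What is shaped like the canister but orange is not meant.

How it is judged (in metres and radians):
On the way, in this order (a step that is already met when the one before it is completed fails the run):
1. the canister is lifted clear of its stand (height (world z) of canister above 0.06 m and angle between canister's own z axis and vertical below 0.4 rad), for 0.1 s.
2. the canister stands upright on the white pad, let go (horizontal distance between canister and pad below 0.06 m and height (world z) of canister below 0.012 m and angle between canister's own z axis and vertical below 0.1 rad and linear speed of canister below 0.03 m/s and contact force between canister and the fingers below 0.3 N), for 0.2 s.
At the end, for the whole second after the job is handed in: Canister upright (6 deg), at rest, let go, within 60 mm of the pad's centre; gauge snapped home (seat within 4 mm of the ball head), its axis within 10 deg of the port's; port in by over 5 of its 8 mm; fingers still gripping the gauge (over 3 N), through the last second (all of step 2 and distance between gauge_seat and port_head below 0.004 m and angle between the z axis of gauge and the z axis of port_head, either way round below 0.17 rad and value of joint port above 0.005 m and contact force between gauge and the fingers above 3 N); the arm keeps its last pose, push and grip.
It fails at once if a bystander is moved more than 40 mm (distance of any of tube_rack, tip_box, wash_bottle from where it was at the start of the episode above 0.04 m).
It fails at once if the canister is tipped by more than 40 degrees (angle between canister's own z axis and vertical above 0.7 rad).
It also fails if it takes over 58 s, if anything falls off the work surface, if the arm or the gripper's body presses on something with over 40 N, if the wrist force passes 120 N, or if a joint passes its speed limit or range.

ROBOT

A 6-joint arm with a two-finger parallel gripper is mounted at the origin on the work surface. World frame = base frame: x ahead of the robot, y to its left, z up, the work surface at z = 0. Lengths are in m, angles in degrees, forces in N, time in s.
With the tool pointing down it reaches from about 0.325 to 0.775 m from the base axis. Payload 5.5 kg.
Tool frame: the origin (TCP) lies at the centre of the arm's flange, where the gripper is bolted on; the fingertips stand 182 mm ahead of it and the grasp point (between the pads) lies 163 mm ahead of it; z points along the fingers, y is the direction in which the jaws open and shut (so a half turn about z gives the same grasp; the last joint's range is limited). The gripper opens to 88 mm and grips with 3 to 60 N. Pads are 20 mm wide; open, the fingers measure 115 mm over their backs; the gripper's body (75 mm by 178 mm) begins 61 mm behind the grasp point.
Start: joints at [-67.821, 5.22, 70.514, -0, 104.267, -3.249], TCP at [0.258, -0.542, 0.405] pointing down, gripper open.
Joint ranges: [-164.24, 164.24], [-49.07, 125.15], [9.68, 141.18], [-86.29, 266.29], [3.28, 154.24], [-151.56, 151.56]. Speed limits (degrees/s): [147.25, 147.25, 172.46, 180, 180, 180].

INTERFACE

Orientations are given as [roll, pitch, yaw] about the fixed x, y, z axes, in that order (R = Rz(yaw) Ry(pitch) Rx(roll)).
In Python, from station import r gives the robot as it stands. The module is installed in compiled form; this text tells all that it offers. Calls block until the motion is done:
- r.reach(position, orientation): joint-space move of the TCP to a pose.
- r.servo_line(position, rotation=None, speed=0.15): straight line of the TCP; rotation=None keeps the orientation; speed is the mean speed in m/s.
- r.move_joints(angles): joint-space move.
- r.let_go() and r.grab(squeeze=None): open the fingers fully, or close them until they stop; squeeze is the grip in N (None keeps the last).
- r.wait(seconds).
- r.inverse_kinematics(position, orientation): joint angles nearest the present ones, or None.
- r.sense(): the state.
- r.snapshot(name): name is "scene" or "side" or "wrist"; returns a dict with "frame" (420x560x3 uint8, red, green, blue), "fx", "fy", "cx", "cy" (pixels), "R" (3x3) and "t" (3): a world point X has camera coordinates R X + t. Camera axes: x right, y down, z forward; pixel columns grow to the right and rows downward; lengths in m; the calibration is good to about 2 mm. The wrist camera is an equidistant fisheye: a pixel r from the principal point sees the ray r / f radians off the axis. A picture is of the moment at which its call begins. There is no depth.
A pose or a line that the arm cannot do raises r.IKError and nothing moves.
- r.hand_in(): hands the job in, once; it reports no verdict.
The state is a dict: "clock": time; "joints": joint angles; "joint_vel": joint speeds; "joint_torque": joint torques, N m; "tcp_pos": TCP position; "orientation": TCP orientation; "contact_force": force on the tool from outside, world axes, zero at the start; "torque": the same for the moment, N m; "opening": finger opening in m.
Only numpy, scipy, OpenCV 4.12 (cv2) and the standard library are available. Lean on these libraries where they do the work, as an engineer would, in place of code of your own. Each camera call takes 0.05 s, during which the arm holds its last target.

## Working session

There is one attempt and no reset: what is moved stays moved. The work goes in short steps, each a Python script; the robot and the scene stay as the last script left them, time stands still between calls to the robot, and variables do not carry over. Pictures are saved under pics/ and viewed, and the job is handed in when it is done.

```bash
mkdir -p pics
python3 - <<'E'
from station import r
import cv2
for n in ("scene","side","wrist"):
    s=r.snapshot(n); cv2.imwrite(f"pics/{n}0.png",s["frame"][:,:,::-1])
    print(n,s["fx"],s["cx"],s["cy"],s["R"],s["t"])
print(r.sense())
E
```

```text
scene 540.3073451066068 276.4322769747417 203.47074794535192 [[ 0.00171223  0.9997147  -0.02382406]
 [ 0.62410526 -0.01968302 -0.78109232]
 [-0.7813384  -0.01353131 -0.6239609 ]] [-0.08940032 -0.20523385  1.8670575 ]
side 416.9787574276191 273.0773003273723 205.62490207486485 [[-9.98940712e-01 -4.60115670e-02 -6.24117923e-04]
 [-3.22860383e-02  7.10486007e-01 -7.02970302e-01]
 [ 3.27881922e-02 -7.02205504e-01 -7.11218929e-01]] [0.52672895 0.05469422 1.20971454]
wrist 325.19226210127806 281.597762902797 210.8165064562209 [[ 0.43024299 -0.90271191 -0.00147525]
 [-0.87376897 -0.41685785  0.2505141 ]
 [-0.22675703 -0.10649291 -0.96811183]] [-0.60045223 -0.03087554  0.38866033]
{'clock': 0.15, 'joints': array([-6.78219114e+01,  5.25292275e+00,  7.05635964e+01, -7.26033702e-04,
        1.04267427e+02, -3.24974998e+00]), 'joint_vel': array([ 0.12377161, -0.16594152, -0.25009497,  0.02709324, -0.06492088,
        0.05000841]), 'joint_torque': array([ 2.36074338e-03, -4.47048461e+01, -4.06906092e+01,  6.99477433e-02,
        2.74159375e-02, -1.12957707e-04]), 'tcp_pos': array([ 0.25762928, -0.54192808,  0.40379332]), 'orientation': array([-1.79916149e+02, -4.05597555e-03,  2.54276572e+01]), 'contact_force': array([ 0.19712285,  0.04017195, -0.73622259]), 'torque': array([0.027958  , 0.04157236, 0.01831337]), 'opening': 0.08774548123609931}
```

View pics/scene0.png

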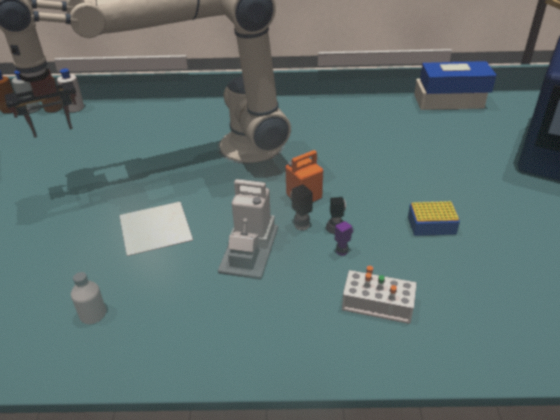

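View pics/side0.png

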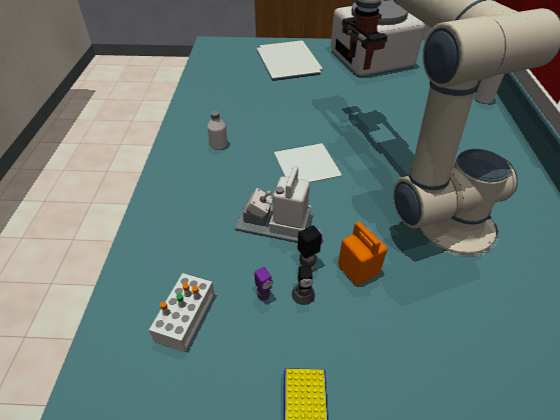

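View pics/wrist0.png

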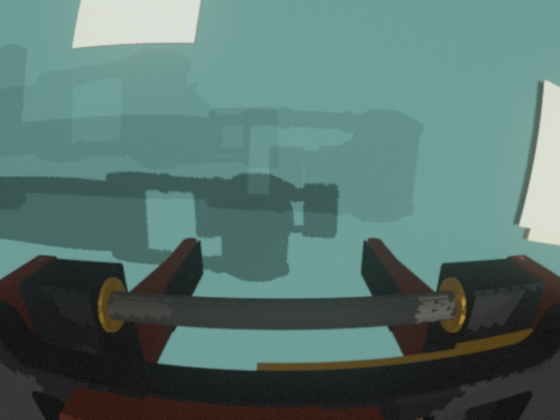

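Run:
```python
import cv2,numpy as np
a=cv2.imread("pics/scene0.png")[150:275,210:370]; b=cv2.imread("pics/side0.png")[160:310,225:395]
cv2.imwrite("pics/c1.png",cv2.resize(a,None,fx=4.9,fy=4.7,interpolation=cv2.INTER_CUBIC)); cv2.imwrite("pics/c2.png",cv2.resize(b,None,fx=4,fy=4,interpolation=cv2.INTER_CUBIC))
```

```text
(no output)
```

View pics/c1.png

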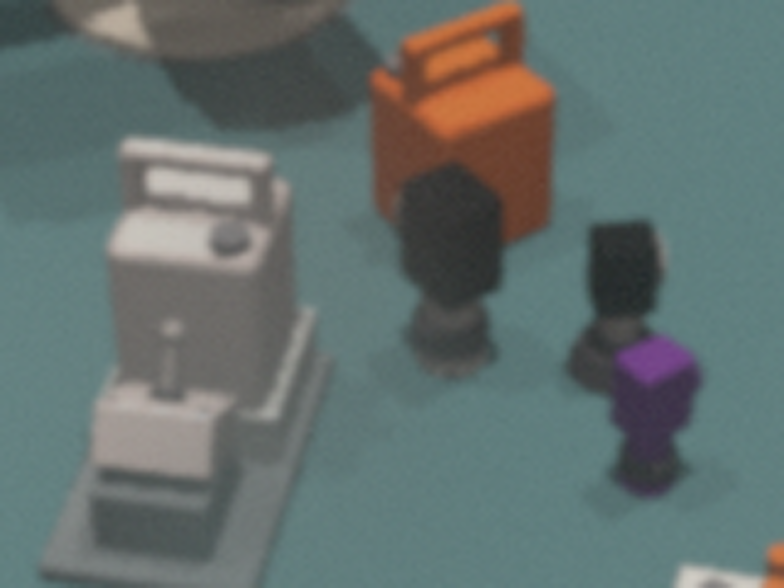

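View pics/c2.png

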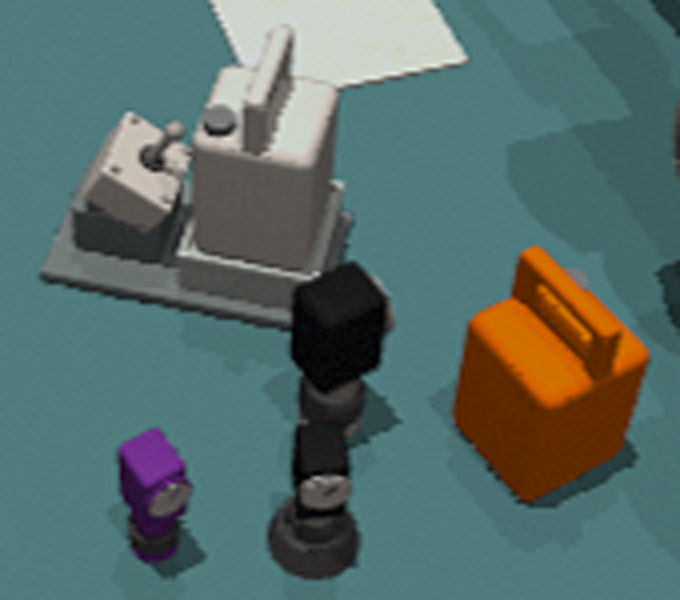

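```bash
cat > h.py <<'E'
import numpy as np, cv2, pickle
from scipy.spatial.transform import Rotation as Ro
def ray(c,u,v,fish=False):
    x=(u-c["cx"])/c["fx"]; y=(v-c["cy"])/c["fy"]
    if fish:
        th=np.hypot(x,y); k=np.sin(th)/th if th>1e-9 else 1
        d=np.array([x*k,y*k,np.cos(th)])
    else: d=np.array([x,y,1.])
    R=np.array(c["R"]);t=np.array(c["t"]); d=R.T@d
    return -R.T@t, d/np.linalg.norm(d)
def plane(c,u,v,z,fish=False):
    o,d=ray(c,u,v,fish); return o+d*(z-o[2])/d[2]
def tri(rays):
    A=np.zeros((3,3));b=np.zeros(3)
    for o,d in rays:
        P=np.eye(3)-np.outer(d,d);A+=P;b+=P@o
    X=np.linalg.solve(A,b); return X,[np.linalg.norm((np.eye(3)-np.outer(d,d))@(X-o)) for o,d in rays]
def proj(c,X,fish=False):
    p=np.array(c["R"])@np.array(X)+np.array(c["t"])
    if fish:
        th=np.arctan2(np.hypot(p[0],p[1]),p[2]); q=p[:2]/np.hypot(p[0],p[1])*th
    else: q=p[:2]/p[2]
    return q*[c["fx"],c["fy"]]+[c["cx"],c["cy"]]
def snap(r,n,name):
    s=r.snapshot(n); cv2.imwrite(f"pics/{name}.png",s["frame"][:,:,::-1])
    pickle.dump(dict(s),open(f"pics/{name}.pkl","wb")); return s
def load(name): return pickle.load(open(f"pics/{name}.pkl","rb"))
E
python3 - <<'E'
from h import *
from station import r
a=snap(r,"scene","sc1"); b=snap(r,"side","sd1")
S=lambda x,y:ray(a,x/4.9+210,y/4.7+150); D=lambda x,y:ray(b,x/4+225,y/4+160)
print("bar -y",tri([S(125,148),D(285,32)])); print("bar +y",tri([S(270,160),D(255,105)]))
print("ball",tri([S(172,328),D(172,132)]))
print("cap",tri([S(230,238),D(220,118)]))
for n,c,img in(("scene",a,None),("side",b,None)):
    f=c["frame"].astype(int); 
    m=((f.min(2)>180)).astype(np.uint8)
    nb,l,st,ce=cv2.connectedComponentsWithStats(m)
    for i in range(1,nb):
        if st[i,4]>300: print(n,st[i],ce[i],plane(c,*ce[i],.004))
print("cup side",plane(b,313/4+225,540/4+160,.02)," cup scene",plane(a,600/4.9+210,375/4.7+150,.006))
print("gauge top", tri([S(622,230),D(320,430)]))
E
```

```text
bar -y (array([ 0.46685224, -0.01270779,  0.1838837 ]), [np.float64(0.0009798284955595026), np.float64(0.0009798284955594607)])
bar +y (array([0.48537715, 0.06363715, 0.18766477]), [np.float64(0.001125784735627072), np.float64(0.001125784735627059)])
ball (array([0.54021314, 0.01199683, 0.11487872]), [np.float64(0.0006288120789193051), np.float64(0.000628812078919183)])
cap (array([0.5082231 , 0.04134951, 0.15355992]), [np.float64(0.002062138828182388), np.float64(0.0020621388281823884)])
scene [ 121  203   71   51 2445] [154.81022495 227.62535787] [ 0.43524864 -0.25525837  0.004     ]
side [ 258   41   63   37 1577] [288.42168675  58.76981611] [ 0.50255695 -1.00718568  0.004     ]
side [134 101  35  20 439] [151.9977221  110.81548975] [ 1.0245077  -0.54618467  0.004     ]
side [ 46 144  31  25 338] [ 59.92011834 156.36390533] [ 1.26851155 -0.252447    0.004     ]
side [109 145  42  27 696] [130.42385057 158.35057471] [ 1.02453083 -0.25272821  0.004     ]
side [ 275  144   66   56 1930] [305.66165803 166.16010363] [ 0.42965815 -0.23844911  0.004     ]
side [  75  204   52   36 1086] [101.68968692 221.75598527] [1.02443041 0.03955851 0.004     ]
side [ 149  274   62   66 1036] [179.70173745 309.11486486] [0.73943754 0.313689   0.004     ]
side [ 48 285  46  18 416] [ 74.13221154 291.00480769] [1.01475101 0.27486599 0.004     ]
side [ 27 302  60  36 895] [ 59.77877095 318.61340782] [1.01960326 0.3520576  0.004     ]
cup side [0.44093009 0.27054795 0.02      ]  cup scene [0.46110146 0.24430907 0.006     ]
gauge top (array([0.44252338, 0.2518826 , 0.10281481]), [np.float64(0.002959606841738859), np.float64(0.002959606841738781)])
```

Run:
```python
from h import *
from station import r
r.reach([0.42,0.08,0.47],[180,0,76.4])
w=snap(r,"wrist","w2"); s=r.sense(); print(s["clock"],s["tcp_pos"],s["joints"], ray(w,w["cx"],w["cy"],True))
```

```text
2.6 [0.42030064 0.07942661 0.46977845] [ 6.14494428e+00 -1.96819547e+01  8.66752541e+01 -7.59987563e-03
  1.13030548e+02  1.98197590e+01] (array([0.43676328, 0.14476035, 0.44927178]), array([-0.05950683, -0.24373752, -0.96801393]))
```

View pics/w2.png

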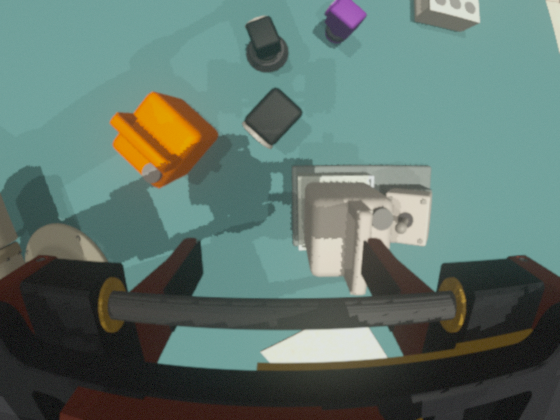

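Run:
```python
from h import *
f=load("w2")["frame"][:,:,::-1]
cv2.imwrite("pics/c3.png",cv2.resize(f[150:300,280:450],None,fx=4,fy=4,interpolation=cv2.INTER_CUBIC))
cv2.imwrite("pics/c4.png",cv2.resize(f[0:150,220:380],None,fx=4,fy=4,interpolation=cv2.INTER_CUBIC))
```

```text
(no output)
```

View pics/c3.png

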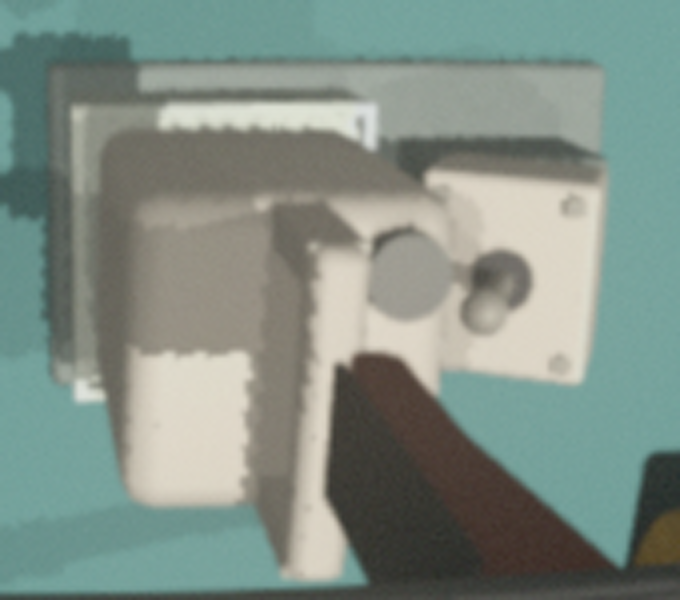

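View pics/c4.png

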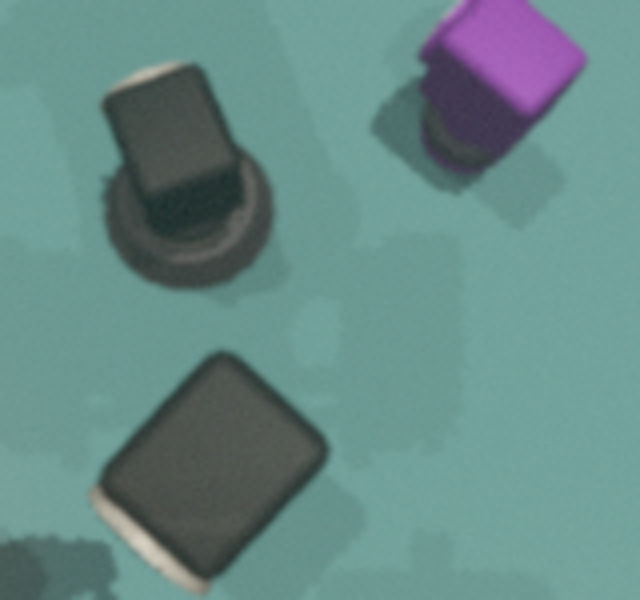

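Run:
```python
from h import *
w=load("w2"); a=load("sc1"); b=load("sd1")
P=lambda x,y,z:plane(w,x/4+280,y/4+150,z,True)
Q=lambda x,y,z:plane(w,x/4+220,y/4,z,True)
yaw=lambda d:np.degrees(np.arctan2(d[1],d[0]))
c1,c2=P(50,65,.012),P(600,65,.012); print("base",c1,c2,np.linalg.norm(c1-c2),yaw(c2-c1))
bb=[P(*p,.193) for p in((312,248),(365,248),(342,578),(283,575))]
print("bar",np.mean(bb,0), yaw((bb[0]+bb[1]-bb[2]-bb[3]))-90, [np.linalg.norm(bb[i]-bb[(i+1)%4]) for i in range(4)])
S=lambda x,y:ray(a,x/4.9+210,y/4.7+150); D=lambda x,y:ray(b,x/4+225,y/4+160)
print("ball",tri([S(172,328),D(172,132),ray(w,487/4+280,308/4+150,True)]))
g=[Q(*p,.1) for p in((105,103),(195,65),(240,160),(150,195))]
print("gauge top",np.mean(g,0),[np.linalg.norm(g[i]-g[(i+1)%4]) for i in range(4)],yaw(g[0]+g[1]-g[2]-g[3]))
# cup foot: left/right/bottom extremes
print("cup foot", Q(105,215,.0),Q(272,215,0),Q(190,288,0), "shape bottom")
u=np.linspace(0,2*np.pi,9)[:-1]
for n,c,fi in(("w",w,True),("sc",a,False),("sd",b,False)):
  print(n,[proj(c,[g0[0],g0[1],.1],fi).round(1) for g0 in [np.mean(g,0)]])
```

```text
base [0.43881754 0.09160718 0.012     ] [0.63452656 0.04890888 0.012     ] 0.20031266502338527 -12.307499273831091
bar [0.47920369 0.02525625 0.193     ] -13.154870903244813 [np.float64(0.011532299701857096), np.float64(0.07818635904160355), np.float64(0.014162458796096742), np.float64(0.07674589114298377)]
ball (array([0.54160641, 0.01192068, 0.11612116]), [np.float64(0.00047949468087320635), np.float64(0.0018851283318650112), np.float64(0.0018059215229116615)])
gauge top [0.44239417 0.25276954 0.1       ] [np.float64(0.026420595012617107), np.float64(0.03071281269267775), np.float64(0.025835597810698836), np.float64(0.029918273204001936)] 100.16383995517015
cup foot [0.41439352 0.25900921 0.        ] [0.46973709 0.24474052 0.        ] [0.43643551 0.22587061 0.        ] shape bottom
w [array([263.1,  32.5])]
sc [array([336.4, 198.9])]
sd [array([304.3, 269.6])]
```

Run:
```python
from h import *
w=load("w2"); a=load("sc1"); b=load("sd1")
S=lambda x,y:ray(a,x/4.9+210,y/4.7+150); D=lambda x,y:ray(b,x/4+225,y/4+160)
Wc=lambda x,y:ray(w,x/4+220,y/4,True)
W=lambda x,y:ray(w,x,y,True)
print("big top",tri([Wc(215,465),D(338,288),S(450,185)]))
print("purple top",tri([Wc(512,55),D(155,450),S(655,360)]))
print("orange bar ends",tri([W(113,117),S(410,45),]), tri([W(163,170),S(515,12)]))
print("orange bar ends side",tri([W(113,117),D(620,355)]), tri([W(163,170),D(530,258)]))
print("gauge top3",tri([Wc(172,131),D(320,430),S(622,230)]))
P=load("sc1")["frame"].astype(int)
from station import r
u=np.array([-.5*np.cos(np.radians(-13)),-.5*np.sin(np.radians(-13)),.866])
z=-u; y=np.array([np.cos(np.radians(-13))*.866,np.sin(np.radians(-13))*.866,.5]); x=np.cross(y,z)
e=Ro.from_matrix(np.c_[x,y,z]).as_euler("xyz",degrees=True); print(e)
ball=np.array([.5406,.0115,.116])
for d in (.0415,.12): print(r.inverse_kinematics(ball+u*(d+.163),e))
print(r.inverse_kinematics([.442,.2525,.071+.163],[180,0,100]))
print(r.inverse_kinematics([.478,.0253,.187+.163],[180,0,76.6]))
print(r.inverse_kinematics([.435,-.255,.15+.163],[180,0,76.6]))
```

```text
big top (array([0.4313029 , 0.15901533, 0.12649817]), [np.float64(0.000979493334924413), np.float64(0.0008175618354577875), np.float64(0.0008480910490666186)])
purple top (array([0.54005973, 0.26014923, 0.08874043]), [np.float64(0.001505527125265161), np.float64(0.003602951003963275), np.float64(0.003568134057107809)])
orange bar ends (array([0.27812875, 0.17321948, 0.1318866 ]), [np.float64(0.03296699896316518), np.float64(0.03296699896316522)]) (array([0.33522347, 0.16835155, 0.18481831]), [np.float64(0.031527200879944414), np.float64(0.031527200879944456)])
orange bar ends side (array([0.26640224, 0.20660926, 0.12969979]), [np.float64(0.0005988629868071745), np.float64(0.0005988629868072632)]) (array([0.31150583, 0.13583422, 0.1350753 ]), [np.float64(0.0010398302195817194), np.float64(0.001039830219581636)])
gauge top3 (array([0.44234546, 0.25177089, 0.1026327 ]), [np.float64(0.0001992992590710377), np.float64(0.0028946466976898138), np.float64(0.003031090200950847)])
[149.99927222   0.          77.        ]
[  3.06952549 -33.23710249 116.51164117  -8.58918647  67.92955631
  17.25563569]
[  4.98633373 -39.70740664 113.56949187  -9.09871435  77.5184401
  17.686139  ]
[ 2.59081165e+01 -6.90843865e+00  9.98829320e+01 -2.54444375e-14
  8.70255067e+01  1.59081165e+01]
[-1.04339163e+00 -1.38798144e+01  9.41963029e+01 -2.54444375e-14
  9.96835114e+01  1.23566084e+01]
[-34.24547204  -9.58299089  94.21807971   0.          95.36491118
 -20.84547204]
```

Run:
```python
from h import *
from station import r
o=[180,0,76.7]
r.reach([.4785,.0253,.40],o)
r.servo_line([.4785,.0253,.350],speed=.1)
snap(r,"side","g1")
r.grab(40); s=r.sense(); print(s["clock"],s["opening"],s["contact_force"],s["tcp_pos"])
r.servo_line([.4785,.0253,.45],speed=.1)
s=r.sense(); print(s["clock"],s["opening"],s["contact_force"],s["torque"],s["tcp_pos"])
snap(r,"side","g2")
```

```text
4.9333 0.01368504038600057 [ 1.69862956 -0.23304637 -1.46112555] [0.4786086  0.02527578 0.34999965]
6.0833 0.013457692170416669 [-0.68782649 -0.01937265 -5.49402411] [-0.00573854 -0.07805518  0.04022835] [0.47857578 0.02529326 0.44902022]
```

View pics/g2.png

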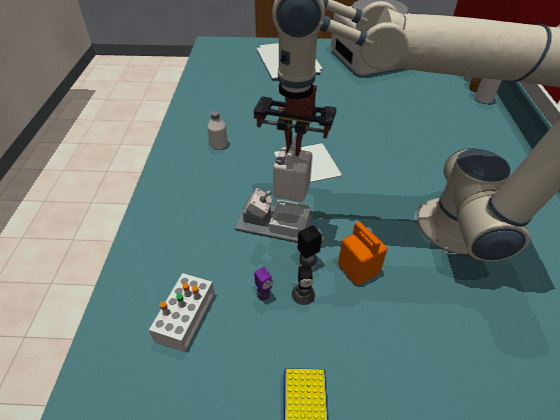

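The canister hangs upright from the gripper at (292,170), clear of the stand. Next is the move to the pad.

Run:
```python
from h import *
from station import r
o=[180,0,60]
r.reach([.435,-.255,.42],o)
r.servo_line([.435,-.255,.330],speed=.12)
r.servo_line([.435,-.255,.3125],speed=.03)
s=r.sense(); print(s["clock"],s["opening"],s["contact_force"],s["tcp_pos"])
r.let_go(); r.wait(.1)
r.servo_line([.435,-.255,.40],speed=.12)
s=r.sense(); print(s["clock"],s["contact_force"])
r.reach([.49,-.10,.45],[180,0,76]); 
snap(r,"scene","p1s");snap(r,"side","p1d");snap(r,"wrist","p1w")
f1=cv2.imread("pics/p1s.png"); f2=cv2.imread("pics/p1w.png")
cv2.imwrite("pics/p1.png",np.hstack([cv2.resize(f1[150:290,80:290],(400,300)),cv2.resize(f2,(400,300))]))
print(r.sense()["clock"])
```

```text
8.8667 0.013571439401281395 [ 0.17952776  0.45472973 -5.77313233] [ 0.43497553 -0.25499192  0.31241563]
11.0583 [-0.19777159 -0.85636083  0.0448722 ]
11.9333
```

View pics/p1.png

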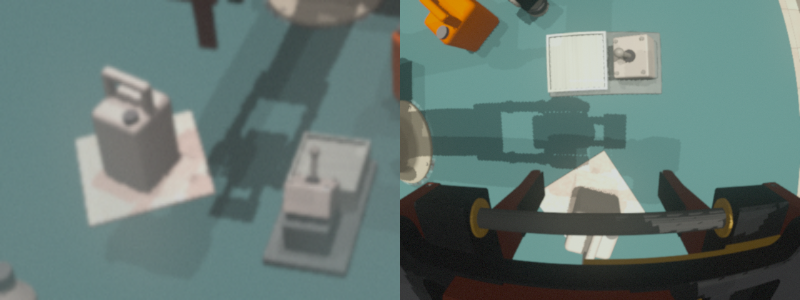

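View pics/p1w.png

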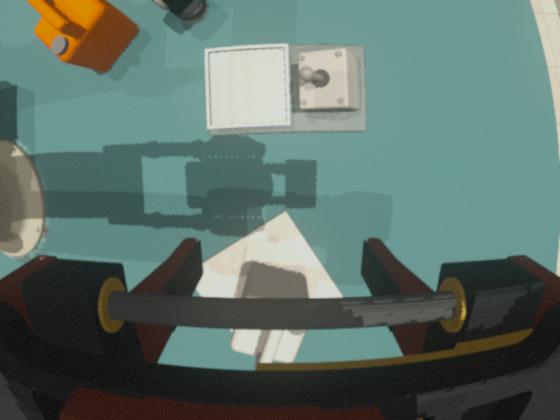

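The canister stands upright near the middle of the pad. In the wrist view the ball head is at about (307,75) and the stand's corners are at (206,48) and (290,43). I'll zoom in on the port.

Run:
```python
from h import *
f=cv2.imread("pics/p1w.png")[30:145,195:375]
cv2.imwrite("pics/c5.png",cv2.resize(f,None,fx=4.4,fy=4.4,interpolation=cv2.INTER_CUBIC))
a=cv2.resize(cv2.imread("pics/p1s.png")[205:280,215:280],None,fx=6,fy=6,interpolation=cv2.INTER_CUBIC)
b=cv2.resize(cv2.imread("pics/p1d.png")[170:245,230:295],None,fx=6,fy=6,interpolation=cv2.INTER_CUBIC)
cv2.imwrite("pics/c6.png",np.hstack([a,b]))
```

```text
(no output)
```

View pics/c5.png

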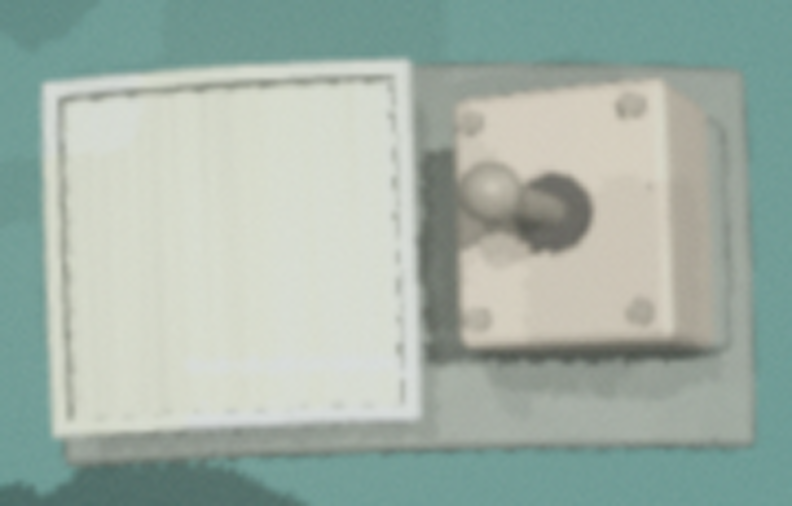

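View pics/c6.png

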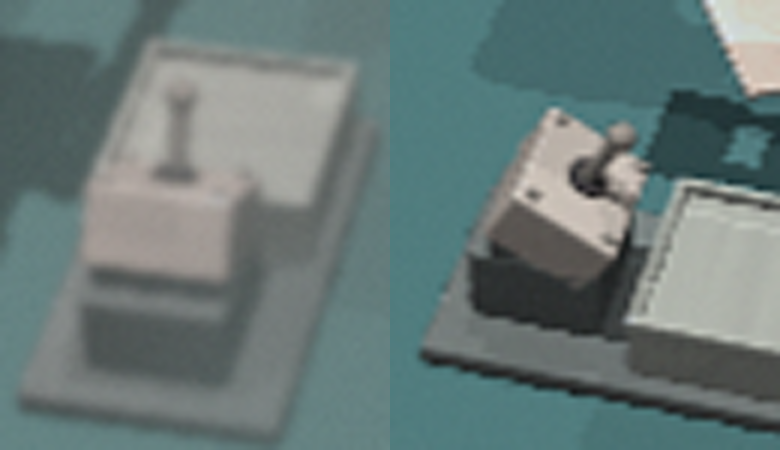

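Run:
```python
from h import *
w=load("p1w");a=load("p1s");b=load("p1d")
W=lambda x,y:ray(w,x/4.4+195,y/4.4+30,True)
P=lambda x,y,z:plane(w,x/4.4+195,y/4.4+30,z,True)
g=[P(*p,.048) for p in((43,84),(410,61),(420,415),(53,438))]
yaw=lambda d:np.degrees(np.arctan2(d[1],d[0]))
print("rim",np.mean(g,0),[np.linalg.norm(g[i]-g[(i+1)%4]).round(4) for i in range(4)],yaw(g[1]-g[0]),yaw(g[2]-g[3]),yaw(g[0]-g[3])-90,yaw(g[1]-g[2])-90)
print("base right edge",yaw(P(743,70,.012)-P(752,443,.012))-90)
psi=np.radians(-13); R=Ro.from_euler("z",psi).as_matrix()
print("ball pred from rim",np.mean(g,0)+R@[.064,0,0])
rs=[ray(a,181/6+215,93/6+205),ray(b,232/6+230,133/6+170),W(490,190)]
print("ball",tri(rs),tri(rs[::2]),tri(rs[1:]))
print("ball on z .116", P(490,190,.1162))
# pad and canister check
wpad=[plane(w,*p,.004,True) for p in((286,212),(197,279))]; print("pad corners",wpad)
```

```text
rim [0.47957101 0.02323486 0.048     ] [np.float64(0.0982), np.float64(0.0964), np.float64(0.0981), np.float64(0.098)] -12.423258134021028 -11.485493157367426 -12.506266923337463 -12.533731079914674
base right edge -12.683797097894555
ball pred from rim [0.54193069 0.00883799 0.048     ]
ball (array([0.54074165, 0.01074791, 0.1148083 ]), [np.float64(0.0013709631159290361), np.float64(0.0021635047720758734), np.float64(0.0014228943799222764)]) (array([0.54205753, 0.01117719, 0.11451931]), [np.float64(0.0006562159989427921), np.float64(0.0006562159989427777)]) (array([0.54038747, 0.01034693, 0.11598833]), [np.float64(0.0016153940659384427), np.float64(0.001615394065938619)])
ball on z .116 [0.54198792 0.01027658 0.1162    ]
pad corners [array([ 0.4845414 , -0.14576184,  0.004     ]), array([ 0.33184328, -0.21366643,  0.004     ])]
```

Run:
```python
from h import *
from station import r
o=[180,0,100]
r.reach([.442,.2522,.33],o)
w=snap(r,"wrist","a1")
r.servo_line([.442,.2522,.236],speed=.1)
snap(r,"side","a2")
r.grab(50); s=r.sense(); print(s["clock"],s["opening"],s["contact_force"],s["tcp_pos"])
r.servo_line([.442,.2522,.40],speed=.12)
s=r.sense(); print(s["clock"],s["opening"],s["contact_force"],s["torque"],s["tcp_pos"])
snap(r,"side","a3");snap(r,"scene","a4");snap(r,"wrist","a5")
a=cv2.resize(cv2.imread("pics/a3.png")[160:310,225:375],(400,400)); b=cv2.resize(cv2.imread("pics/a4.png")[100:240,270:410],(400,400))
cv2.imwrite("pics/a.png",np.hstack([a,b]))
```

```text
15.4417 0.030098025564657536 [0.35103691 0.15136657 0.05054597] [0.4420009  0.25217503 0.23596523]
16.9583 0.030011210508868923 [ 0.28768864 -0.14058745 -1.77884766] [-0.00191091 -0.09421071  0.05887018] [0.44199509 0.2521942  0.39893173]
```

View pics/a.png

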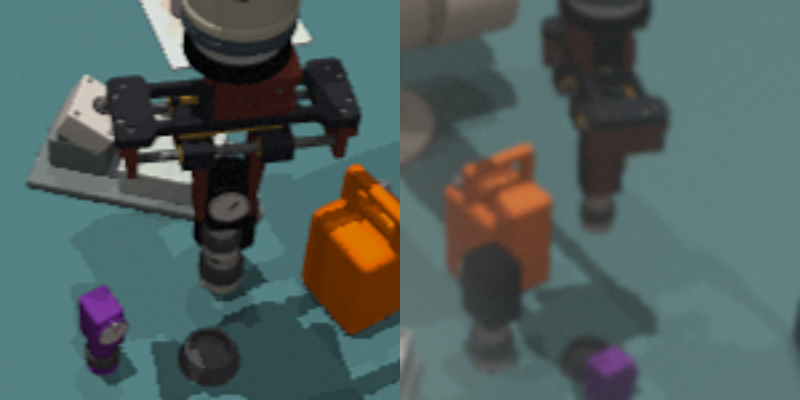

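View pics/a5.png

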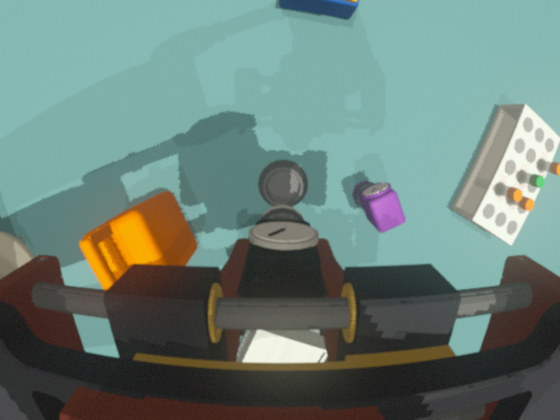

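Run:
```python
from h import *
w=load("a5");a=load("a4");b=load("a3")
print("cup", plane(w,283,183,.02,True))
print("mouth proj side",proj(b,[.442,.2522,.171])," scene",proj(a,[.442,.2522,.171]), "wrist", proj(w,[.442,.2522,.171],True))
A=cv2.resize(cv2.imread("pics/a3.png")[240:275,285:330],None,fx=8,fy=8,interpolation=cv2.INTER_CUBIC);B=cv2.resize(cv2.imread("pics/a4.png")[150:185,318:363],None,fx=8,fy=8,interpolation=cv2.INTER_CUBIC)
cv2.imwrite("pics/a6.png",np.hstack([A,B]))
```

```text
cup [0.44207337 0.25860353 0.02      ]
mouth proj side [306.18641682 250.40957852]  scene [337.44883509 177.47721708] wrist [281.72994731 230.07030714]
```

View pics/a6.png

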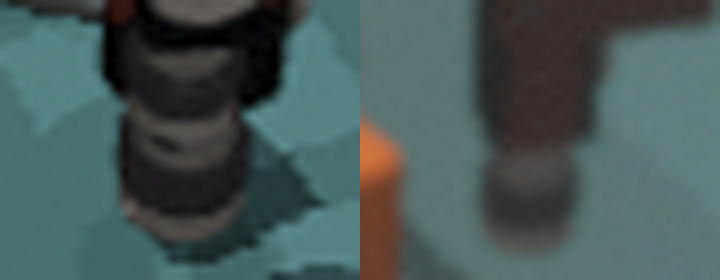

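Run:
```python
from h import *
a=load("a4");b=load("a3")
print(tri([ray(b,307.9,265),ray(a,339.2,177.4)]))
for X in([.442,.2522,.171],[.442,.26,.171],[.442,.2522,.15],[.442,.2522,.33]): print(proj(b,X),proj(a,X))
from station import r
print(r.sense()["tcp_pos"])
print("where cap/ grip: sc view offset; seat of cup", plane(b,286.5+18,285+0,.02))
```

```text
(array([0.43162098, 0.26655881, 0.15345927]), [np.float64(0.011330343063221903), np.float64(0.01133034306322195)])
[306.18641682 250.40957852] [337.44883509 177.47721708]
[306.22086816 253.18790677] [340.43832382 177.41650428]
[305.66639893 256.24385001] [337.07739369 183.93698496]
[310.7441319  199.27490143] [340.50185506 124.38189556]
[0.4419835  0.25220893 0.39921797]
where cap/ grip: sc view offset; seat of cup [0.43767595 0.24142269 0.02      ]
```

Run:
```python
from h import *
a=load("a4");b=load("a3");w=load("a5")
for z in (.265,.217,.213,.196,.182,.171): print(z,proj(b,[.442,.2522,z]).round(1),proj(a,[.442,.2522,z]).round(1))
print("cup",proj(b,[.442,.2525,.02]),proj(a,[.442,.2525,.02]))
im=[]
for n,c in(("a3",b),("a4",a)):
    f=cv2.imread(f"pics/{n}.png")
    u,v=proj(c,[.442,.2522,.2]).astype(int)
    k=cv2.resize(f[v-45:v+45,u-35:u+35],None,fx=5,fy=5,interpolation=cv2.INTER_CUBIC)
    for z in (.236,.217,.171):
        p=(proj(c,[.442,.2522,z])-[u-35,v-45])*5; cv2.circle(k,tuple(int(t) for t in p),4,(0,255,0),1)
    im.append(k)
cv2.imwrite("pics/a7.png",np.hstack(im))
```

```text
0.265 [308.7 221.8] [339.2 147. ]
0.217 [307.4 236.9] [338.3 162.9]
0.213 [307.3 238.2] [338.2 164.2]
0.196 [306.8 243.2] [337.9 169.6]
0.182 [306.5 247.3] [337.6 174. ]
0.171 [306.2 250.4] [337.4 177.5]
cup [302.78243759 288.70851528] [335.02963841 221.42185806]
```

View pics/a7.png

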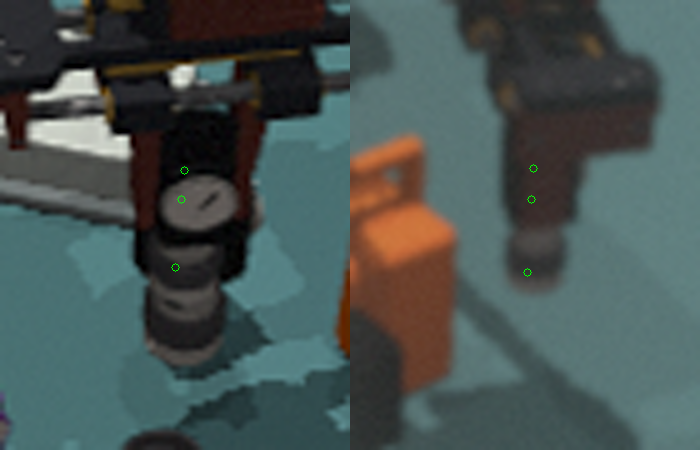

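Run:
```python
from h import *
b=load("a3");w=load("a5");a=load("a4")
for th in (0,5,10,15,20):
    t=np.radians(th); d=np.array([0,np.sin(t),-np.cos(t)]); e=np.array([0,np.cos(t),np.sin(t)]); p=np.array([.442,.2522,.236])
    m=p+.065*d
    print(th,"mouth edge wrist",proj(w,m+.016*e,True).round(1),"sleeve edge",proj(w,p+.048*d+.0165*e,True).round(1),"side mouth",proj(b,m).round(1),"front",proj(b,m+.016*e).round(1),"scene",proj(a,m).round(1), "dial",proj(w,p+.022*e,True).round(1),proj(b,p+.022*e).round(1))
f=cv2.imread("pics/a5.png")[170:300,200:370]; cv2.imwrite("pics/a8.png",cv2.resize(f,None,fx=4.5,fy=4.5,interpolation=cv2.INTER_CUBIC))
f=cv2.imread("pics/a1.png")[:,:]; cv2.imwrite("pics/a9.png",f)
```

```text
0 mouth edge wrist [286.  207.3] sleeve edge [286.4 213.2] side mouth [306.2 250.4] front [306.3 256.1] scene [337.4 177.5] dial [289.9 228.8] [308.  239.1]
5 mouth edge wrist [287.5 199.6] sleeve edge [287.7 207.4] side mouth [306.2 252.4] front [306.3 257.7] scene [339.6 177.4] dial [289.9 230.2] [308.1 238.5]
10 mouth edge wrist [289.1 192.1] sleeve edge [289.  201.7] side mouth [306.3 254.2] front [306.4 259.1] scene [341.8 177.1] dial [289.9 232. ] [308.1 237.8]
15 mouth edge wrist [290.7 184.9] sleeve edge [290.2 196.4] side mouth [306.3 255.8] front [306.5 260.3] scene [343.9 176.7] dial [289.9 234.2] [308.2 237. ]
20 mouth edge wrist [292.3 177.9] sleeve edge [291.4 191.3] side mouth [306.4 257.3] front [306.6 261.3] scene [346.1 176.1] dial [289.7 236.8] [308.2 236.2]
```

View pics/a8.png

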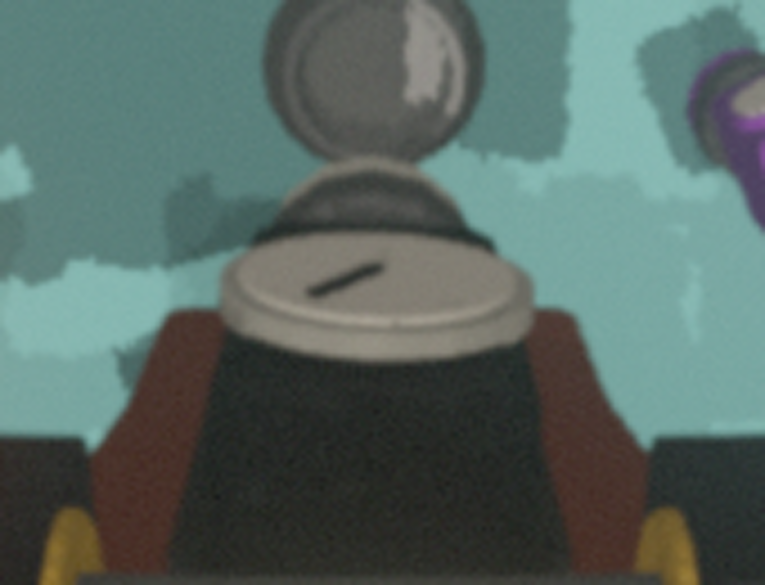

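View pics/a9.png

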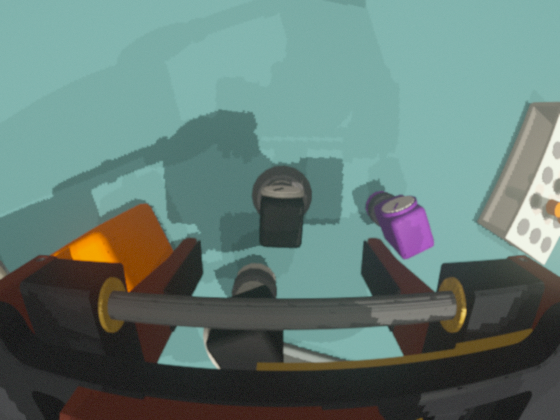

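Run:
```python
from h import *
from station import r
s=r.sense();print(s["clock"],s["tcp_pos"],s["orientation"],s["opening"])
b=snap(r,"side","b1")
f=cv2.imread("pics/b1.png")
k=cv2.resize(f[120:320,210:390],None,fx=3,fy=3,interpolation=cv2.INTER_CUBIC)
def dot(X,c=(0,255,0)):
    p=(proj(b,X)-[210,120]+.5)*3; cv2.circle(k,tuple(int(t) for t in p),3,c,1)
for t in np.linspace(0,6.28,16):
    dot([.442+.023*np.cos(t),.2525+.023*np.sin(t),.02]); dot([.442+.016*np.cos(t),.2522+.016*np.sin(t),.171],(0,0,255))
dot([.442,.2522,.399],(255,0,255)); dot([.442,.2522,.236],(255,0,255))
for x in(-.015,.015): dot([.442+x,.2522,.217],(255,255,0))
dot([.431,.159,.1265],(0,255,255)); dot([.54,.26,.0887],(0,255,255))
cv2.imwrite("pics/b1c.png",k)
```

```text
17.1083 [0.4419835  0.25220893 0.39921797] [-1.79926149e+02  2.05148308e-02  1.00004090e+02] 0.030360421164511063
```

View pics/b1c.png

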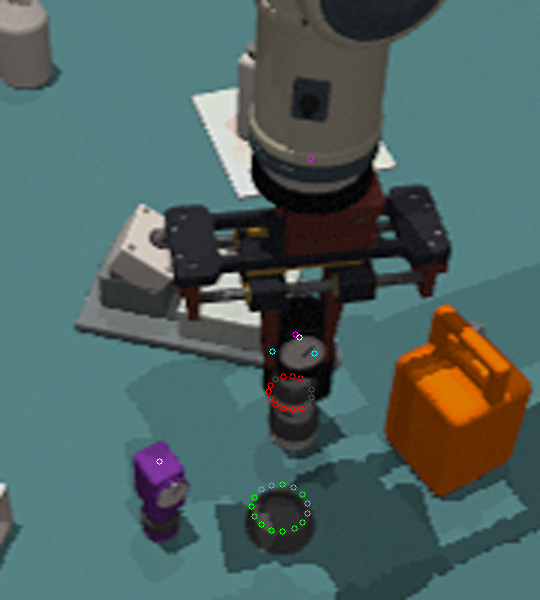

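Run:
```python
from h import *
from scipy.optimize import least_squares
a=load("a4");b=load("b1");w=load("a5")
def ext(c,X,fi,f):
    t=np.linspace(0,2*np.pi,73)
    P=np.array([proj(c,[X[0]+.016*np.cos(k),X[1]+.016*np.sin(k),X[2]],fi) for k in t])
    return [f(P[:,1]),P[:,0].min()/2+P[:,0].max()/2]
def res(X): return np.r_[ext(w,X,True,np.min)-np.array([204.4,283.5]),ext(b,X,False,np.max)-np.array([270,307.7]),ext(a,X,False,np.max)-np.array([181,339.3])]
s=least_squares(res,[.442,.255,.17]); print(s.x,res(s.x).round(1))
print(res([.442,.2522,.171]).round(1),res([.442,.258,.171]).round(1),res([.442,.258,.151]).round(1))
print("wrist cam", ray(w,281,210,True)[0], "side cam", ray(b,273,205)[0],"scene cam",ray(a,273,205)[0])
f=cv2.imread("pics/b1.png"); print(proj(b,[.442,.2522,.171]))
```

```text
[0.44245537 0.25273042 0.1559571 ] [-3.2 -1.  -9.5 -2.1  4.9 -1.9]
[  2.5  -1.8 -13.9  -1.5   0.1  -1.8] [ -6.   -0.3 -11.7  -1.5   0.1   0.4] [-12.   -0.3  -6.2  -2.    6.2   0. ]
wrist cam [0.43058152 0.31834786 0.37853826] side cam [0.4882725  0.83484436 0.89914903] scene cam [1.58704433 0.11059892 1.00253442]
[306.18641682 250.40957852]
```

Run:
```python
from h import *
b=load("b1");f=cv2.imread("pics/b1.png")
k=cv2.resize(f[205:305,275:345],None,fx=6,fy=6,interpolation=cv2.INTER_CUBIC)
def dot(X,c):
    p=(proj(b,X)-[275,205]+.5)*6; cv2.circle(k,tuple(int(t) for t in p),2,c,-1)
for t in np.linspace(0,6.28,20):
    q=[.442+.016*np.cos(t),.2522+.016*np.sin(t)]
    dot(q+[.171],(0,0,255)); dot(q+[.196],(0,255,255))
for x in(-.015,.015):
  for y in (-.018,.018): 
    dot([.442+x,.2522+y,.213],(0,255,0)); dot([.442+x,.2522+y,.265],(255,0,255))
cv2.imwrite("pics/b2.png",k)
```

```text
(no output)
```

View pics/b2.png

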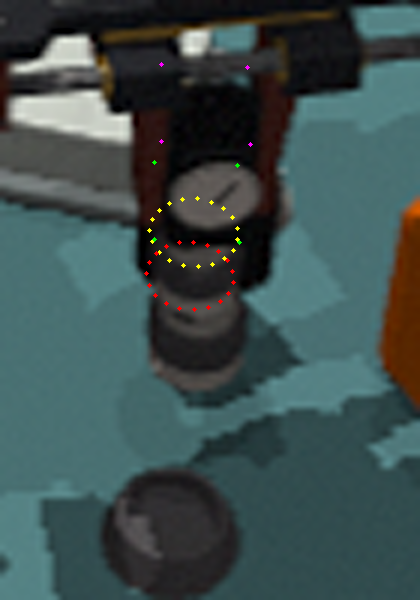

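Run:
```python
from h import *
from station import r
b=snap(r,"scene","b3");f=cv2.imread("pics/b3.png")
u0,v0=300,110
k=cv2.resize(f[v0:v0+130,u0:u0+75],None,fx=4.5,fy=4.5,interpolation=cv2.INTER_CUBIC)
def dot(k,b,X,c,u0,v0,s,fi=False):
    p=(proj(b,X,fi)-[u0,v0]+.5)*s; cv2.circle(k,tuple(int(t) for t in p),2,c,-1)
def allp(k,b,u0,v0,s,fi=False):
  for t in np.linspace(0,6.28,20):
    q=[.442+.016*np.cos(t),.2522+.016*np.sin(t)]
    dot(k,b,q+[.171],(0,0,255),u0,v0,s,fi); dot(k,b,q+[.196],(0,255,255),u0,v0,s,fi)
    dot(k,b,[.442+.023*np.cos(t),.2522+.023*np.sin(t),.02],(0,255,0),u0,v0,s,fi)
  for x in(-.025,.025):
   for y in (-.01,.01): dot(k,b,[.442+x,.2522+y,.217],(255,255,0),u0,v0,s,fi)
allp(k,b,u0,v0,4.5)
w=load("a5");g=cv2.imread("pics/a5.png")[100:300,190:380]; g=cv2.resize(g,None,fx=2.3,fy=2.3,interpolation=cv2.INTER_CUBIC); allp(g,w,190,100,2.3,True)
H=max(k.shape[0],g.shape[0]); pad=lambda i:np.vstack([i,np.zeros((H-i.shape[0],i.shape[1],3),np.uint8)])
cv2.imwrite("pics/b4.png",np.hstack([pad(k),pad(g)]))
print(b["fx"],b["fy"],load("b1")["fx"],load("b1")["fy"],w["fy"])
```

```text
540.3073451066068 540.3073451066068 416.9787574276191 416.9787574276191 325.19226210127806
```

View pics/b4.png

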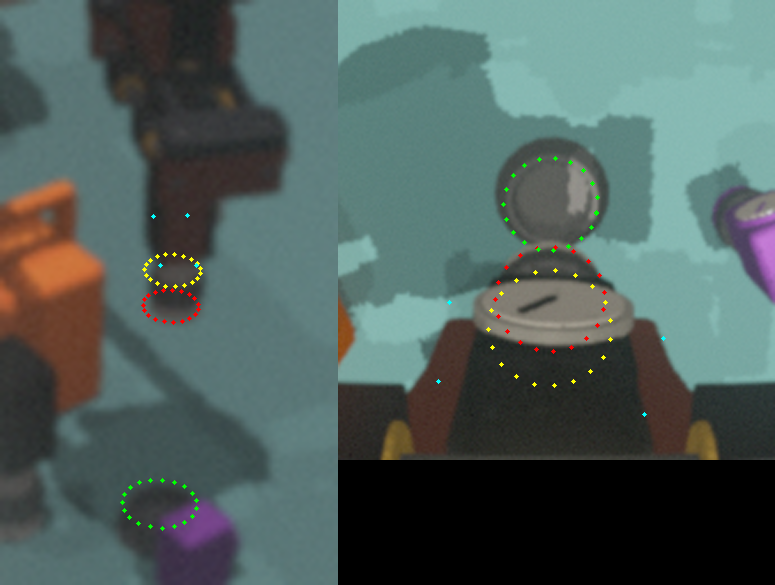

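Run:
```python
from h import *
b=load("g2");f=cv2.imread("pics/g2.png")
u0,v0,s=235,80,5
k=cv2.resize(f[v0:v0+120,u0:u0+110],None,fx=s,fy=s,interpolation=cv2.INTER_CUBIC)
R=Ro.from_euler("z",-13,degrees=True).as_matrix()
def dot(p,c):
    X=R@np.array(p)+[.4786,.0253,.449-.163]
    q=(proj(b,X)-[u0,v0]+.5)*s; cv2.circle(k,tuple(int(t) for t in q),3,c,-1)
for x in(-.007,.007):
  for y in(-.04,.04): dot([x,y,.006],(0,0,255))
for x in(-.042,.042):
  for y in(-.042,.042): dot([x,y,-.035],(0,255,0)); dot([x,y,-.145],(255,255,0))
for y in(-.01,.01): dot([.02,y,-.019],(255,0,255));dot([-.02,y,-.019],(255,0,255))
cv2.imwrite("pics/g3.png",k)
```

```text
(no output)
```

View pics/g3.png

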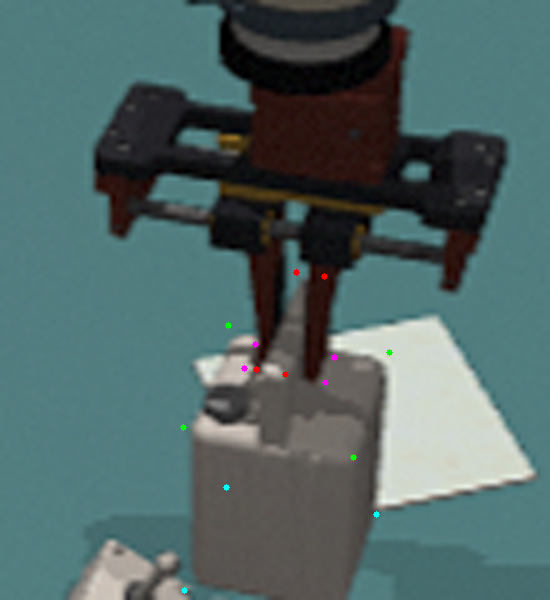

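Run:
```python
from h import *
ims=[]
for n,zt,op in(("a2",.236,.088),("b1",.399,.030)):
    b=load(n);f=cv2.imread(f"pics/{n}.png")
    u0,v0,s=255,(205 if n=="a2" else 175),4
    k=cv2.resize(f[v0:v0+130,u0:u0+100],None,fx=s,fy=s,interpolation=cv2.INTER_CUBIC)
    R=Ro.from_euler("z",10,degrees=True).as_matrix()
    for z in (0,-.102,-.182):
      for x in (-op/2,op/2):
        for y in(-.01,.01):
          q=(proj(b,R@[x,y,z]+[.442,.2522,zt])-[u0,v0]+.5)*s; cv2.circle(k,tuple(int(t) for t in q),3,(0,255,0),-1)
    ims.append(k)
cv2.imwrite("pics/b5.png",np.hstack(ims))
```

```text
(no output)
```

View pics/b5.png

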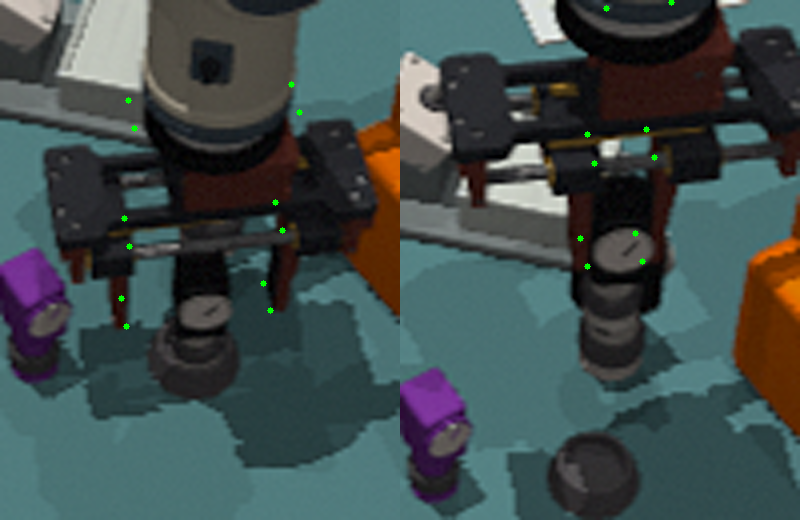

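The side view had misled me: the larger black look-alike stands directly behind the held gauge, at about (309,243), and I took it for the gauge's lower end. The scene and wrist views agree that the gauge hangs straight in the jaws. On to the port.

```bash
cat >> h.py <<'E'
psi=np.radians(-12.5); c_,s_=np.cos(psi),np.sin(psi)
U=np.array([-.5*c_,-.5*s_,np.sqrt(.75)])
Y=np.array([np.sqrt(.75)*c_,np.sqrt(.75)*s_,.5])
EU=Ro.from_matrix(np.c_[np.cross(Y,-U),Y,-U]).as_euler("xyz",degrees=True)
BALL=np.array([.5415,.0102,.116]); L=.163+.0435
def tcp(d,ball=BALL): return ball+U*(L+d)
E
python3 - <<'E'
from h import *
from station import r
r.grab(60)
r.reach(tcp(.12),EU)
r.servo_line(tcp(.05),speed=.1)
s=r.sense(); print(s["clock"],s["opening"],s["contact_force"],s["tcp_pos"],tcp(.05),s["orientation"],EU)
for n in("scene","side","wrist"): snap(r,n,"i_"+n)
a=cv2.imread("pics/i_scene.png")[150:250,200:300];b=cv2.imread("pics/i_side.png")[130:230,230:330]
cv2.imwrite("pics/i.png",np.hstack([cv2.resize(k,(400,400),interpolation=cv2.INTER_CUBIC) for k in(a,b)]))
E
```

```text
19.175 0.030056077262583573 [ 0.58384733 -0.3662073  -1.67722935] [0.41638026 0.03808166 0.33873224] [0.41629004 0.03795838 0.33813552] [ 1.49964417e+02 -1.18050539e-02  7.75131693e+01] [150.    0.   77.5]
```

View pics/i.png

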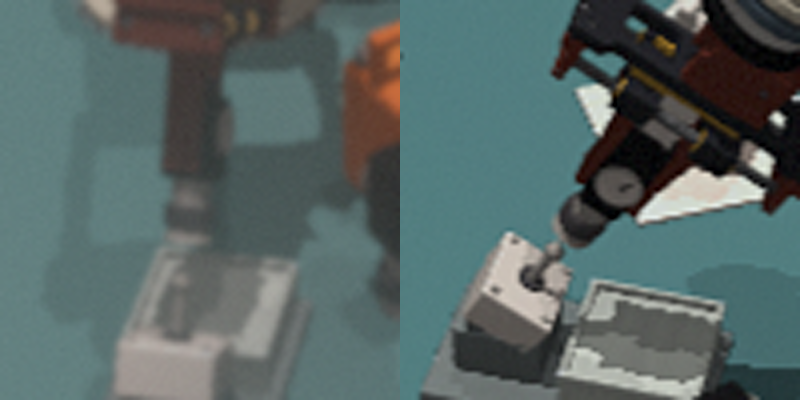

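View pics/i_wrist.png

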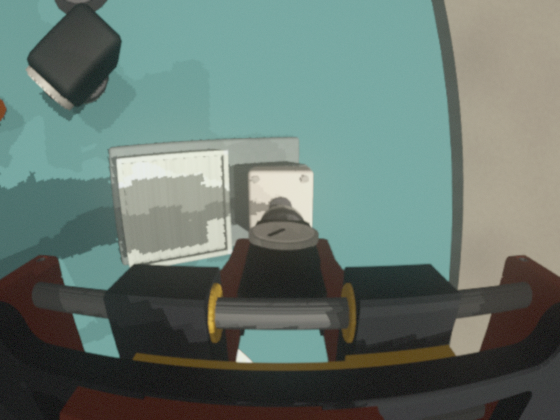

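Run:
```python
from h import *
im=[]
for n,u0,v0,s,fi in(("scene",220,185,8,False),("side",255,160,8,False),("wrist",235,160,4,True)):
    c=load("i_"+n);f=cv2.imread(f"pics/i_{n}.png")
    k=cv2.resize(f[v0:v0+360//s,u0:u0+360//s],(360,360),interpolation=cv2.INTER_CUBIC) if s==8 else cv2.resize(f[v0:v0+90,u0:u0+90],(360,360),interpolation=cv2.INTER_CUBIC)
    def dot(X,col):
        q=(proj(c,X,fi)-[u0,v0]+.5)*s; cv2.circle(k,tuple(int(t) for t in q),2,col,-1)
    dot(BALL,(0,0,255))
    X1=np.cross(Y,-U); m=BALL+U*(.05-.0235)
    for t in np.linspace(0,6.28,16): dot(m+.016*(Y*np.cos(t)+X1*np.sin(t)),(0,255,0)); dot(BALL+.007*(Y*np.cos(t)+X1*np.sin(t)),(0,255,255))
    im.append(k)
cv2.imwrite("pics/i2.png",np.hstack(im)[:, :][:, :1080] if 0 else cv2.resize(np.hstack(im),(798,266)))
cv2.imwrite("pics/i3.png",np.hstack(im[:2]))
cv2.imwrite("pics/i4.png",im[2])
```

```text
(no output)
```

View pics/i3.png

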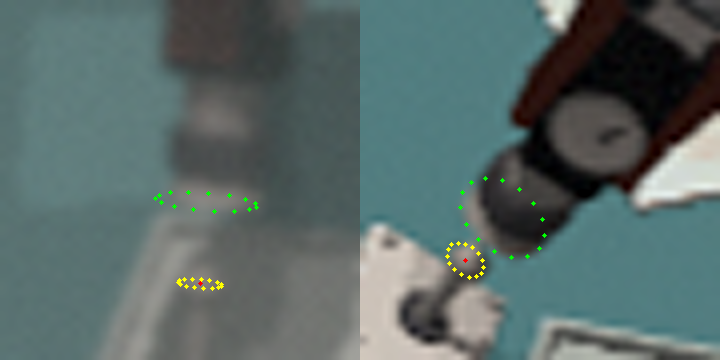

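View pics/i4.png

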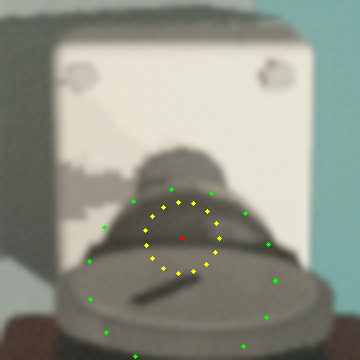

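Run:
```python
from h import *
c=load("i_wrist")
for d in (0,-.018,-.036): print(d,(proj(c,BALL+d*U,True)-[235,160]+.5)*4, proj(c,BALL+d*U,True))
f=cv2.imread("pics/i_wrist.png")[185:235,250:310]; cv2.imwrite("pics/i5.png",cv2.resize(f,None,fx=10,fy=10,interpolation=cv2.INTER_CUBIC))
o,d=ray(c,280.5,207,True); print(o, (BALL-o)@np.cross(Y,-U))
```

```text
0 [182.21667767 238.04642023] [280.05416942 219.01160506]
-0.018 [182.50024277 213.70948339] [280.12506069 212.92737085]
-0.036 [182.74979573 192.38699452] [280.18744893 207.59674863]
[0.44117588 0.10149792 0.32141007] -0.0674196804648492
```

View pics/i5.png

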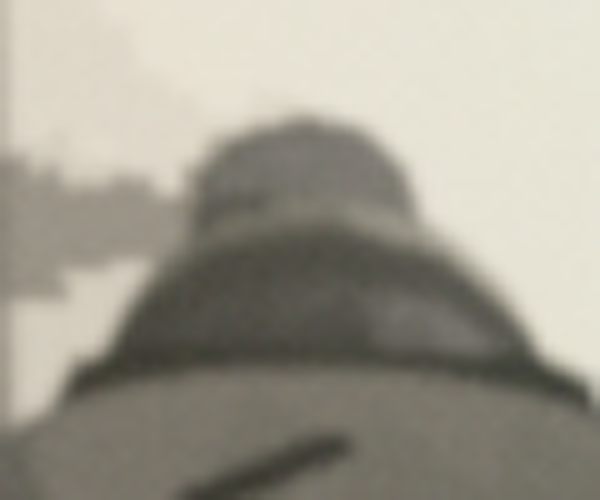

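Run:
```python
from h import *
from station import r
X1=np.cross(Y,-U); B=BALL-.0018*X1
f0=r.sense()["contact_force"]
def rep(d):
    s=r.sense(); f=s["contact_force"]-f0; p=s["tcp_pos"]
    print(d,round(s["clock"],2),"F u,X,Y",(f@U).round(1),(f@X1).round(1),(f@Y).round(1),"dev",((p-tcp(d,B))*1e3).round(2)); return f@U
for d in (.03,.02,.014,.010,.007,.005,.003):
    r.servo_line(tcp(d,B),speed=.03); q=rep(d)
    if q>12: break
```

```text
0.03 20.14 F u,X,Y -0.2 -0.3 0.1 dev [ 0.04 -0.03  0.09]
0.02 20.62 F u,X,Y -0.2 -0.4 0.1 dev [ 0.02 -0.02 -0.33]
0.014 20.98 F u,X,Y 0.4 -0.5 0.6 dev [ 0.01 -0.01 -0.35]
0.01 21.26 F u,X,Y 6.2 1.1 -0.6 dev [0.09 0.07 0.8 ]
0.007 21.51 F u,X,Y -1.2 -0.5 0.6 dev [-0.03 -0.04 -0.73]
0.005 21.76 F u,X,Y -6.1 0.3 0.5 dev [-0.08 -0.09 -1.48]
0.003 22.01 F u,X,Y -6.7 0.6 -0.1 dev [ 0.01 -0.03 -0.94]
```

```bash
cat > push.py <<'E'
from h import *
from station import r
X1=np.cross(Y,-U); B=BALL-.0018*X1
f0=np.array([ 0.58384733,-0.3662073,-1.67722935])
def rep(d):
    s=r.sense(); f=s["contact_force"]-f0; p=s["tcp_pos"]
    print(d,round(s["clock"],2),"F u,X,Y",(f@U).round(1),(f@X1).round(1),(f@Y).round(1),"dev",((p-tcp(d,B))*1e3).round(2),"axial",((p-tcp(0,B))@U*1e3).round(2),round(s["opening"],4)); return f@U
E
python3 - <<'E'
from push import *
for d in (.002,.001,0,-.001,-.002,-.003,-.004):
    r.servo_line(tcp(d,B),speed=.02); r.wait(.15); q=rep(d)
    if q>13: break
snap(r,"side","j1")
E
```

```text
0.002 22.41 F u,X,Y -7.9 -0.2 -0.5 dev [-0.09 -0.   -0.34] axial 1.75 0.0299
0.001 22.81 F u,X,Y -3.5 0.4 -1.9 dev [-0.09 -0.01  0.14] axial 1.16 0.0298
0 23.21 F u,X,Y -0.8 -0.2 -3.0 dev [ 0.03 -0.02  0.39] axial 0.32 0.0304
-0.001 23.61 F u,X,Y 6.0 -0.4 -4.3 dev [0.04 0.06 1.06] axial -0.1 0.0299
-0.002 24.01 F u,X,Y 6.7 -1.5 -4.7 dev [-0.02  0.07  1.23] axial -0.91 0.03
-0.003 24.41 F u,X,Y 7.8 -0.9 -4.7 dev [-0.03  0.07  1.37] axial -1.79 0.03
-0.004 24.81 F u,X,Y 9.3 -1.3 -5.2 dev [-0.05  0.09  1.52] axial -2.65 0.0302
```

Run:
```python
from push import *
B=B-.001*Y
import push; push.B=B
for d in (-.005,-.006,-.007,-.008,-.009,-.010,-.011):
    r.servo_line(tcp(d,B),speed=.02); r.wait(.15); q=rep(d)
    if q>20: break
snap(r,"side","j1");snap(r,"scene","j2");snap(r,"wrist","j3")
a=cv2.imread("pics/j2.png")[150:250,200:300];b=cv2.imread("pics/j1.png")[130:230,230:330]
cv2.imwrite("pics/j.png",np.hstack([cv2.resize(k,(400,400),interpolation=cv2.INTER_CUBIC) for k in(a,b)]))
```

```text
-0.005 25.26 F u,X,Y 10.1 -1.8 -4.0 dev [0.17 0.02 2.19] axial -3.19 0.0299
-0.006 25.66 F u,X,Y 10.0 -0.8 -3.6 dev [0.15 0.02 2.31] axial -4.07 0.0299
-0.007 26.06 F u,X,Y 12.2 -1.9 -3.3 dev [0.11 0.04 2.38] axial -4.99 0.0304
-0.008 26.46 F u,X,Y 12.3 -2.2 -4.1 dev [0.09 0.05 2.49] axial -5.88 0.0301
-0.009 26.86 F u,X,Y 14.2 -1.3 -4.7 dev [0.06 0.06 2.57] axial -6.79 0.0301
-0.01 27.26 F u,X,Y 14.4 -1.7 -4.5 dev [0.05 0.06 2.7 ] axial -7.68 0.0302
-0.011 27.66 F u,X,Y 16.1 -1.6 -6.2 dev [-0.03  0.09  2.93] axial -8.43 0.0301
```

View pics/j.png

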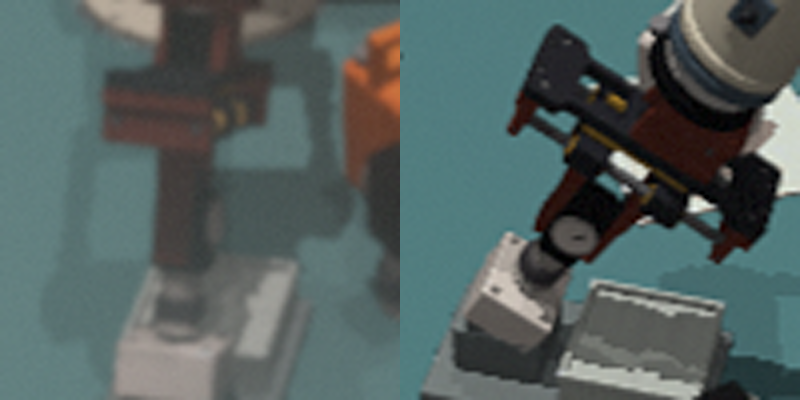

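Run:
```python
from push import *
r.wait(.7); rep(-.011); snap(r,"scene","k")
```

```text
-0.011 28.51 F u,X,Y 15.4 -1.9 -6.8 dev [-0.87  0.29  2.47] axial -8.41 0.0301
```

View pics/k.png

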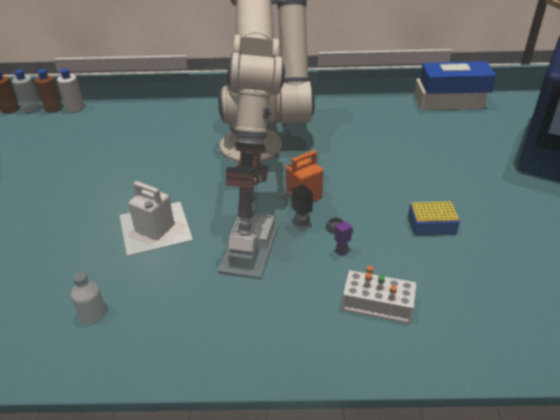

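The canister is upright on the pad at (152,215). The cup at (335,226) is empty, the bystanders are in place, and the push is steady at about 15 N.

Run:
```python
from station import r
print(r.hand_in(), r.sense()["clock"], r.sense()["opening"])
```

```text
the job is handed in; nothing more can be done
the job is handed in; nothing more can be done
```

The job is handed in at about 28.5 s on the robot's clock. The hand-in gives no verdict, so the results below come from my own checks.

**What I did:** I lifted the canister by its handle bar and set it upright on the white pad. I then took the smaller black gauge from its cup and pushed it along the leaning port's axis onto the ball head. I finished still gripping it at the 60 N setting and holding the port in.

**Last checks:**
- **Canister:** it is upright and let go. A rough estimate puts it about 12 mm from the pad's centre.
- **Snap:** the axial force peaked at about 6 N, then reversed to about −8 N as the sprung balls pulled the gauge on.
- **Port travel:** the push force rose about 1 N per mm, from 6 N to 16 N over 8.4 mm. That matches the port's spring and puts it almost or fully in. It held at 15.4 N after a 0.7 s wait.
- **Grip:** the finger opening stayed at 30 mm, so the gauge did not slip or drop.
- **Bystanders:** the last scene picture shows the tube rack, tip box and wash bottle where they started.

**What disagreed:**
- A side-camera reading of the gauge's mouth was about 15 pixels off. The larger black look-alike stood directly behind it, so I relied on the scene and wrist cameras.
- Before insertion the mouth looked 1.3 to 2.4 mm off to the side. I shifted by 1.8 mm and later by another 1 mm, but a sideways force of 4 to 7 N remained at the end.
- I did not measure the seat-to-ball distance directly; that it is home comes from the force pattern.

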